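Roll the long hammer blank up the feed ramp into its seat

TASK

Two round steel hammer blanks lie at the foot of the two-lane feed ramp. With the fingertips, push the longer blank steadily and gently up its lane, over the crest and into the seat so that it lies fully home against the stop, without letting it run loose or roll back on the way, then leave it there. Do not lift it, and leave the shorter blank and everything else on the table where they are.

Things in the scene. Friction and masses are not known exactly. Their poses are not given: they have to be found in the camera images.
- bed: deck of the fixed steel feed ramp, 196 mm wide, with two lanes side by side, each 86 mm wide inside, centred at y = +47 and -47 mm, between three rails 8 mm thick and 16 mm above the deck. Origin on the deck, midway between the lanes, under the blanks' axes at their start, 16 mm above the table; x points straight up the slope (6 degrees above level), y across it, z square out of the deck
- foot_lip (a point): top middle of the lip across both lanes that keeps the blanks from rolling off the foot: 6 mm high, 5 mm thick, at bed x = -17 mm. The deck's lower edge is at bed x = -40 mm
- crest (a point): middle of the top edge of the slope, bed x = 130 mm. Short of it a blank rolls back down when let go; beyond it the seat falls away from the robot, 5 degrees below level, for 54 mm to the stop, so a blank past the crest rolls on by itself to the stop and stays
- home (a point): midway between the lanes, the height and distance up the ramp of the axis of a blank fully home in the seat: bed x = 167 mm, z = 13 mm. The stop is an upright steel plate across both lanes, 36 mm tall, its face 20 mm beyond this point
- long_blank: the longer blank: solid plain steel cylinder, 40 mm diameter, 80 mm long, about 0.6 to 0.95 kg, lying across one of the two lanes (either one) at the foot, against the foot lip. Origin at its middle, on its axis; its y axis is the cylinder's axis; starts at bed x = 0, z = 20 mm
- short_blank: the shorter blank: same steel and 40 mm diameter, but 52 mm long, at the foot of the other lane. Origin at its middle, on its axis; y along the axis. Bare steel on steel here has a friction of about 0.3
- ring: flat steel ring, 48 mm across, 12 mm high, lying on the table in front of the ramp's foot; origin at the centre of its underside. To be left alone
- drift: dark steel drift pin standing upright behind the ramp's stop, 75 mm high, up to 24 mm wide; origin under its foot. To be left alone
- brush: hand brush about 200 mm long, lying along the ramp's left side (bed +y); origin at the middle of its underside. To be left alone
- chisel: dark steel chisel, 140 mm long, 22 mm wide, 16 mm high, lying along the ramp's right side (bed -y); origin on its underside near its middle. To be left alone
- wax_tin: plain round aluminium tin, 68 mm across, 50 mm high, far to the left on the table; origin under its centre. To be left alone
- hammer: smith's hammer, 300 mm long, lying far to the right; origin on its underside. To be left alone
- tongs: dark steel tongs, about 310 mm long, lying to the left near the robot; origin near the rivet on the underside. To be left alone
Things that resemble listed ones, but are neither listed nor needed, are in the scene too. What is shaped like the short_blank but green is not meant. What is shaped like the long_blank but purple is not meant.

How it is judged:
On the way:
1. the fingers push the long blank on the upper half of its lane (x of long_blank in the frame of bed between 0.065 and 0.128 m and contact force between the fingers and long_blank above 0.05 N).
At the end, for the whole second after the job is handed in: the long blank lies at rest in the seat within 5 mm of touching the stop along the slope, square to it within 0.08 rad, and the short blank is at rest at the foot of its lane within 10 mm of where it started (x of long_blank in the frame of bed between 0.162 and 0.172 m and z of long_blank in the frame of bed between 0.009 and 0.017 m and angle between the y axis of long_blank and the y axis of bed, either way round below 0.08 rad and linear speed of each of long_blank, short_blank below 0.02 m/s and x of short_blank in the frame of bed between -0.008 and 0.008 m and distance of short_blank from where it was at the start of the episode below 0.01 m).
It fails at once if the long blank runs loose on the slope: faster than 0.25 m/s with no finger on it (x of long_blank in the frame of bed below 0.125 m and linear speed of long_blank above 0.25 m/s and contact force between the fingers and long_blank below 0.05 N).
It fails at once if the long blank is lifted more than 8 mm off the deck (z of long_blank in the frame of bed above 0.028 m).
It fails at once if the fingers press the long blank harder than 40 N (contact force between the fingers and long_blank above 40 N).
It fails at once if the short blank is moved more than 15 mm (distance of short_blank from where it was at the start of the episode above 0.015 m).
It fails at once if another thing on the table is moved more than 20 mm (distance of any of ring, drift, brush, chisel, wax_tin, hammer, tongs from where it was at the start of the episode above 0.02 m).
It also fails if it takes over 35 s, if anything falls off the work surface, if the arm or the gripper's body presses on something with over 40 N, if the wrist force passes 120 N, or if a joint passes its speed limit or range.

ROBOT

A 6-joint arm with a two-finger parallel gripper is mounted at the origin on the work surface. World frame = base frame: x ahead of the robot, y to its left, z up, the work surface at z = 0. Lengths are in m, angles in rad, forces in N, time in s.
With the tool pointing down it reaches from about 0.2 to 0.875 m from the base axis. Payload 3.4 kg.
Tool frame: the origin (TCP) lies between the finger pads; the fingertips stand 25 mm ahead of it and the grasp point (between the pads) lies 6 mm ahead of it (r.nose_length is the z of the fingertips in the tool frame, in m); z points along the fingers, y is the line along which they close (so a half turn about z gives the same grasp; the last joint's range is limited). The gripper opens to 94 mm and grips with 3 to 60 N. Pads are 16 mm wide; open, the fingers measure 119 mm over their backs; the gripper's body (75 mm by 177 mm) begins 78 mm behind the grasp point.
Start: joints at [-1.439, 0.276, 1.505, -0, 1.361, -0.121], TCP at [0.144, -0.557, 0.23] pointing down, gripper open.
Joint ranges: [-2.89, 2.89], [-0.75, 2.08], [0.22, 2.7], [-1.18, 4.32], [0.11, 2.71], [-2.7, 2.7]. Speed limits (rad/s): [2.57, 2.57, 3.14, 3.14, 3.14, 3.14].

INTERFACE

Orientations are given as a unit quaternion [w, x, y, z].
In Python, from plant import r, gripper_to, inverse_kinematics, vision, models, telemetry gives the robot as it stands. Calls block until the motion is done:
- r.move_to(position, orientation): joint-space move of the TCP to a pose.
- r.move_l(position, rot=None, vel=0.15, guard=None): straight line of the TCP; rot=None keeps the orientation; vel is the mean speed in m/s. With guard (N) it stops when the force on the tool has changed by that much, and returns True; else False.
- r.movej(angles): joint-space move.
- gripper_to(opening, f_grip=None): finger opening in m; f_grip is the grip in N (None keeps the last); returns when the fingers have stopped.
- r.hold(seconds).
- inverse_kinematics(position, orientation): joint angles nearest the present ones, or None.
- vision.snapshot(name): name is "side" or "top"; returns the picture (400x640x3 uint8, red, green, blue); there is no depth.
- vision.get_calibration(name): a dict with "fx", "fy", "cx", "cy" (pixels), "position" and "orientation" of the camera in the world. Camera axes: x right, y down, z forward; pixel columns grow to the right and rows downward; lengths in m; the calibration is good to about 2 mm. A picture is of the moment at which its call begins. get_calibration takes no time and is no camera call.
A pose or a line that the arm cannot do raises r.PlanningError and nothing moves.
- r.sign_off(): hands the job in; it is judged then, once.
Trained networks look in the newest picture that a camera, given by its name, has taken for a name from the list of things; names that differ only in an ending like _2 or _b are one class to them, and where a whole thing is asked for, a point or a joint stands for the part that bears it (a point fixed in the world has none). Each returns a list of dicts, best first, with "score" (0 to 1); they miss things now and then, are a little off and sometimes report something else, mostly with a low value. They report only what shows in the picture. A call takes as long as a camera call. They do not tell look-alikes from the thing itself.
- models.boxes_of(thing, camera): "at" ([x, y, z] in m, in world coordinates, good to about 4 mm: the middle of the surface that is visible of it).
- models.regions_of(thing, camera): "pixels" (400x640 bool, what is visible of it).
- models.mark_of(thing, camera): "at" ([x, y, z] in m, in world coordinates, good to about 4 mm: a listed point, or the origin of a listed thing).
Readings, each from a call of its own:
- telemetry.current_t(): time.
- telemetry.current_joints(): joint angles.
- telemetry.current_dq(): joint speeds.
- telemetry.current_joint_efforts(): joint torques, N m.
- telemetry.current_ee_pos(): TCP position.
- telemetry.current_tool_rot(): TCP orientation.
- telemetry.current_wrist_force(): force on the tool from outside, world axes, zero at the start.
- telemetry.current_torque(): the same for the moment, N m.
- telemetry.current_opening(): finger opening in m.
- telemetry.current_finger_force(): force on a finger pad.
Only numpy, scipy, OpenCV 4.12 (cv2) and the standard library are available. Lean on these libraries where they do the work, as an engineer would, in place of code of your own. Each camera call takes 0.05 s, during which the arm holds its last target. There are 200 camera calls.

## Working session

There is one attempt and no reset: what is moved stays moved. The work goes in short steps, each a Python script; the robot and the scene stay as the last script left them, time stands still between calls to the robot, and variables do not carry over. Pictures are saved under pics/ and viewed, at most 10 in all, crops included, and the job is handed in when it is done.

```bash
mkdir -p pics
python3 - <<'E'
from plant import r, vision, models, telemetry
import cv2, numpy as np
for c in("top","side"):
    im=vision.snapshot(c); cv2.imwrite(f"pics/{c}1.png",im[:,:,::-1])
    k=vision.get_calibration(c); print(c,{a:np.round(b,4).tolist() for a,b in k.items()})
    for n in("bed","foot_lip","crest","home","long_blank","short_blank","ring","drift"):
        print(n,[(np.round(d["at"],3).tolist(),round(d["score"],2)) for d in models.mark_of(n,c)[:3]])
print(telemetry.current_t(), r.nose_length, telemetry.current_tool_rot())
E
```

```text
top {'fx': 375.1133, 'fy': 375.1133, 'cx': 320.9332, 'cy': 199.4846, 'position': [0.3939, -0.0179, 1.2679], 'orientation': [-0.0318, 0.7101, -0.7024, 0.0362]}
bed [([0.452, 0.053, 0.013], 0.83)]
foot_lip [([0.434, 0.053, 0.02], 0.65), ([0.403, -0.538, -0.0], 0.46)]
crest [([0.576, 0.049, 0.029], 0.75)]
home [([0.614, 0.045, 0.046], 0.69)]
long_blank [([0.449, 0.103, 0.034], 0.59), ([0.327, 0.202, 0.021], 0.51)]
short_blank [([0.442, 0.01, 0.041], 0.74), ([0.382, -0.138, 0.025], 0.45)]
ring [([0.337, 0.082, 0.004], 0.58), ([0.441, 0.009, 0.037], 0.53), ([0.449, 0.1, 0.036], 0.35)]
drift [([0.699, 0.051, -0.002], 0.49)]
side {'fx': 406.4477, 'fy': 406.4477, 'cx': 308.0261, 'cy': 202.9966, 'position': [-0.0499, 0.8345, 0.6893], 'orientation': [0.1431, -0.2608, 0.8325, -0.4675]}
bed [([0.443, 0.052, 0.017], 0.9), ([0.701, 0.055, 0.002], 0.7)]
foot_lip [([0.431, 0.053, 0.023], 0.56)]
crest [([0.575, 0.042, 0.036], 0.57)]
home [([0.607, 0.046, 0.048], 0.82), ([0.298, 0.386, 0.001], 0.22)]
long_blank [([0.334, 0.202, 0.018], 0.93), ([0.446, 0.096, 0.036], 0.57), ([0.445, 0.05, 0.012], 0.16)]
short_blank [([0.443, 0.007, 0.034], 0.78), ([0.388, -0.141, 0.018], 0.73)]
ring [([0.335, 0.081, 0.002], 0.7)]
drift [([0.698, 0.054, 0.002], 0.43), ([0.408, -0.539, 0.001], 0.23)]
0.9 0.025 [5.03268039e-05 9.92023490e-01 1.26053134e-01 6.02221743e-06]
```

View pics/top1.png

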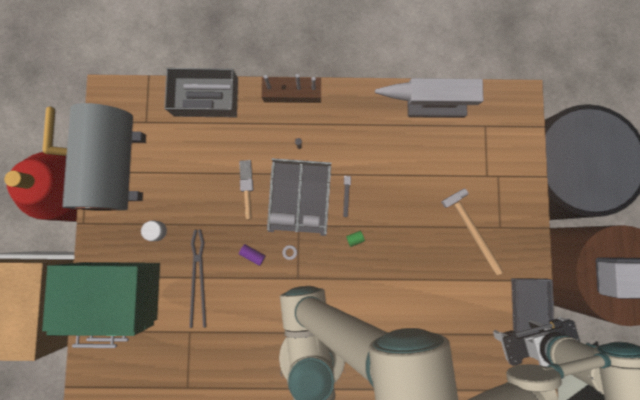

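View pics/side1.png

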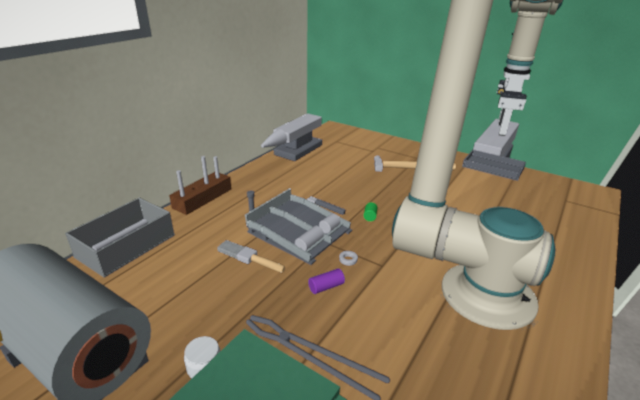

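The top view shows the long blank in the left lane at px (282,218) and the short one in the right lane at (311,221). The purple and green look-alikes lie outside the ramp, at (252,254) and (355,239). Next I'll refine the bed pose.

Run:
```python
from plant import r, vision, models, telemetry
import cv2, numpy as np
from scipy.spatial.transform import Rotation as R
im=vision.snapshot("top"); k=vision.get_calibration("top")
q=np.array(k["orientation"]); C=R.from_quat(q[[1,2,3,0]]).as_matrix(); p=np.array(k["position"])
m=models.regions_of("bed","top")[0]["pixels"]
print(m.sum())
v,u=np.nonzero(m)
d=np.c_[(u-k["cx"])/k["fx"],(v-k["cy"])/k["fy"],np.ones(len(u))]@C.T
# intersect rail-top plane: z = 0.032+ tan6*(x-.4475)
t6=np.tan(np.radians(6))
z=lambda x:0.032+t6*(x-.4475)
s=(0.032+t6*(p[0]-.4475)-p[2])/(d[:,2]-t6*d[:,0])
P=p+d*s[:,None]
box=cv2.minAreaRect((P[:,:2]*1000).astype(np.float32)); print(box, cv2.boxPoints(box))
# per-side fit: edges in y at mid-x rows
# left/right edges
rows=range(v.min()+8,v.max()-7)
for f in (min,max):
    e=np.array([P[np.flatnonzero((v==w)&(u==f(u[v==w])))[0],:2] for w in rows])
    print(f.__name__,np.polyfit(e[:,0]-.4475,e[:,1],1))
for n in("long_blank","short_blank"):
  for g in models.regions_of(n,"top")[:2]:
    vv,uu=np.nonzero(g["pixels"]); print(n,round(g["score"],2),uu.mean(),vv.mean(),g["pixels"].sum(),cv2.minAreaRect(np.c_[uu,vv].astype(np.float32)))
c=im[145:250,250:350]; cv2.imwrite("pics/crop.png",cv2.resize(c,None,fx=5,fy=5,interpolation=cv2.INTER_CUBIC)[:,:,::-1])
```

```text
3821
((524.8143920898438, 47.74617004394531), (198.94894409179688, 238.84693908691406), 86.83096313476562) [[400.0744   -44.974228]
 [638.5561   -58.178146]
 [649.5544   140.46657 ]
 [411.0727   153.67049 ]]
min [0.24990721 0.11311683]
max [-0.06038017 -0.04352054]
long_blank 0.72 251.54430379746836 254.31012658227849 316 ((251.40003967285156, 254.20004272460938), (25.043960571289062, 13.416406631469727), 26.56505012512207)
long_blank 0.56 282.1966101694915 218.68474576271186 295 ((282.0, 219.0), (12.0, 24.0), 90.0)
short_blank 0.62 310.2209944751381 220.4585635359116 181 ((310.5, 220.5), (11.0, 15.0), 90.0)
short_blank 0.62 354.55135135135134 238.14054054054054 185 ((354.5273742675781, 238.23976135253906), (11.821155548095703, 16.034637451171875), 69.44395446777344)
```

View pics/crop.png

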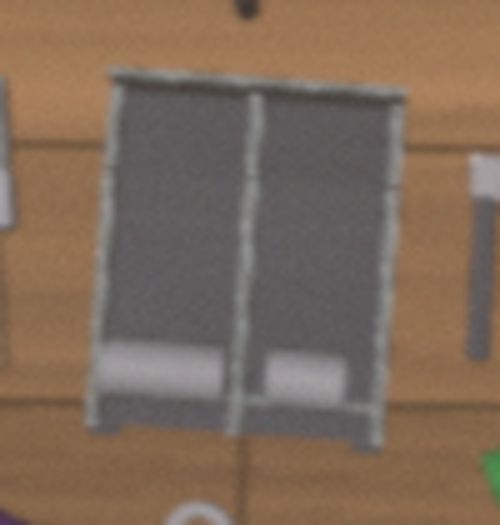

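The crop shows the long blank nearly filling the left lane at (160,370) and the centre rail running from (233,430) at the foot to (250,187) at the crest. I'll turn the rail picks into a yaw and origin, then place the tool above the start.

```bash
cat > h.py <<'E'
import numpy as np
from scipy.spatial.transform import Rotation as R
def bed(O,yaw):
    return np.array(O), (R.from_euler('z',yaw)*R.from_euler('y',-6,degrees=True)).as_matrix()
E
python3 - <<'E'
from plant import vision
import numpy as np
from scipy.spatial.transform import Rotation as R
k=vision.get_calibration("top"); q=np.array(k["orientation"]); C=R.from_quat(q[[1,2,3,0]]).as_matrix(); p=np.array(k["position"])
t6=np.tan(np.radians(6))
def ray(cu,cv,h):
    u,v=(cu+.5)/5-.5+250,(cv+.5)/5-.5+145
    d=C@[(u-k["cx"])/k["fx"],(v-k["cy"])/k["fy"],1]
    return p+d*(h+t6*(p[0]-.4475)-p[2])/(d[2]-t6*d[0])
for n,a,b,h in(("L",(91,425),(108,178),.032),("M",(233.5,430),(250,187),.032),("R",(377,443),(395,187),.032)):
    A,B=ray(*a,h),ray(*b,h); print(n,A,B,"yaw",(B-A)[1]/(B-A)[0],"y@.4475",A[1]+(B-A)[1]/(B-A)[0]*(.4475-A[0]))
print("lip",ray(240,400,.022),ray(375,408,.022))
for c in((98,368),(225,372),(267,378),(347,382)): print("blank ends",ray(*c,.036+.012))
print("stop",ray(112,72,.05),ray(405,93,.05))
E
```

```text
L [0.41211368 0.14878287 0.02828075] [0.57387495 0.13924659 0.04528254] yaw -0.058952820596664096 y@.4475 0.14669674742877098
M [0.40983957 0.05498005 0.02804173] [0.56905594 0.04584015 0.04477604] yaw -0.057405530241427485 y@.4475 0.052818129665450395
R [ 0.40232442 -0.03962564  0.02725186] [ 0.57014378 -0.04956015  0.04489038] yaw -0.059197631580619955 y@.4475 -0.04229992599545995
lip [0.42983252 0.05146756 0.02014307] [ 0.42551113 -0.03820814  0.01968888]
blank ends [0.44877982 0.1424628  0.04813451]
blank ends [0.44708945 0.05996557 0.04795685]
blank ends [0.44350531 0.03263561 0.04758014]
blank ends [ 0.44148113 -0.01939039  0.04736739]
stop [0.63955014 0.13507359 0.07018528] [ 0.62825072 -0.0548899   0.06899767]
```

```bash
cat >> h.py <<'E'
from plant import r, gripper_to, inverse_kinematics, vision, models, telemetry
import cv2
O,B=bed([.447,.0525,.016],-.058)
Q=(R.from_matrix(B)*R.from_euler('x',180,degrees=True))
_q=[(a*1.).as_quat()[[3,0,1,2]] if 0 else a.as_quat()[[3,0,1,2]] for a in (Q,Q*R.from_euler('z',180,degrees=True))]
def W(x,z,y=.047): # tip centre in bed -> TCP world
    return O+B@np.array([x,y,z+r.nose_length])
def orient():
    j=telemetry.current_joints(); c=[(q,inverse_kinematics(W(-.038,.12),q)) for q in _q]
    return min((t for t in c if t[1] is not None),key=lambda t:abs(t[1][5]))
def pic(n,cam="side",s=(slice(None),slice(None)),f=1):
    im=vision.snapshot(cam); cv2.imwrite(f"pics/{n}.png",cv2.resize(im[s],None,fx=f,fy=f)[:,:,::-1])
E
sed -i 's/^_q=.*/_q=[a.as_quat()[[3,0,1,2]] for a in (Q,Q*R.from_euler("z",180,degrees=True))]/' h.py
python3 - <<'E'
from h import *
q,j=orient(); print(q,np.round(j,3))
gripper_to(.045)
r.move_to(W(-.038,.12),q)
r.move_l(W(-.038,.011),vel=.06,guard=6)
print(telemetry.current_t(),telemetry.current_ee_pos(),W(-.038,.011),telemetry.current_wrist_force(),telemetry.current_opening())
pic("start","side",(slice(160,290),slice(220,380)),5)
E
```

```text
[-0.05231395 -0.0289562  -0.99820964  0.00151753] [ 0.097  0.033  2.014 -0.019  0.992 -1.406]
6.475 [0.40846226 0.10186196 0.04811105] [0.40823949 0.1018298  0.04783071] [-0.10842836 -0.77450775 -0.10361581] 0.04465897518535606
```

View pics/start.png

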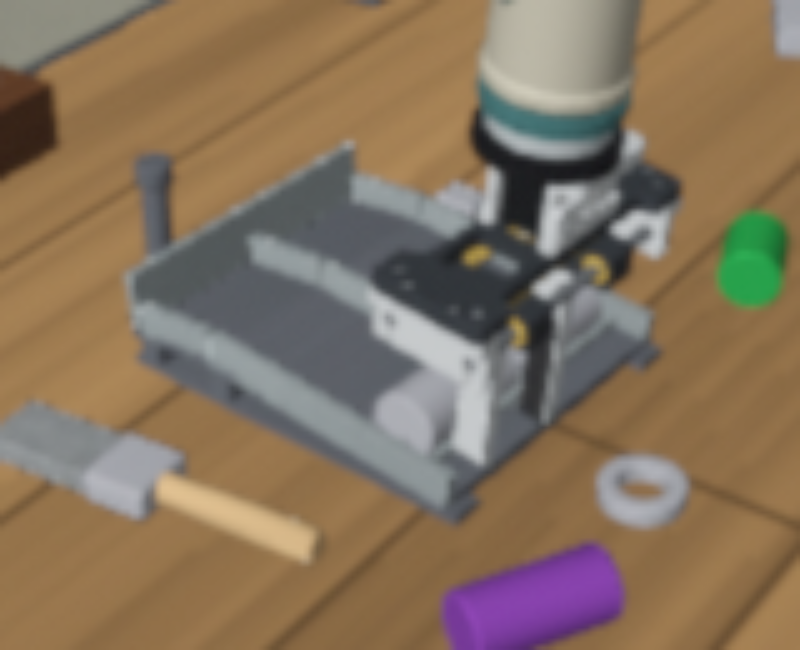

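The fingertips stand in the left lane behind the long blank at px (480,440), clear of the rails. Now I'll push.

Run:
```python
from h import *
for x in (-.02,.04,.085,.122):
    g=r.move_l(W(x,.011),vel=.035,guard=15)
    print(x,g,round(telemetry.current_t(),2),np.round(telemetry.current_ee_pos()-W(x,.011),4),np.round(telemetry.current_wrist_force(),2))
    if g: break
r.hold(.5)
pic("pushed","side",(slice(160,290),slice(220,380)),5)
print([(np.round(B.T@(d["at"]-O),3),round(d["score"],2)) for d in models.mark_of("long_blank","side")])
```

```text
-0.02 False 7.19 [ 0.0003 -0.     -0.    ] [-0.64 -0.16 -0.99]
0.04 False 9.06 [-0.  0.  0.] [-1.22 -0.48  0.32]
0.085 False 10.49 [0.0002 0.     0.    ] [-0.89  0.17 -0.19]
0.122 False 11.7 [-0.0003 -0.     -0.0001] [-0.6  -0.05  1.43]
[(array([-0.122,  0.142,  0.016]), 0.89), (array([0.167, 0.044, 0.011]), 0.55), (array([-0.015,  0.002,  0.008]), 0.3)]
```

View pics/pushed.png

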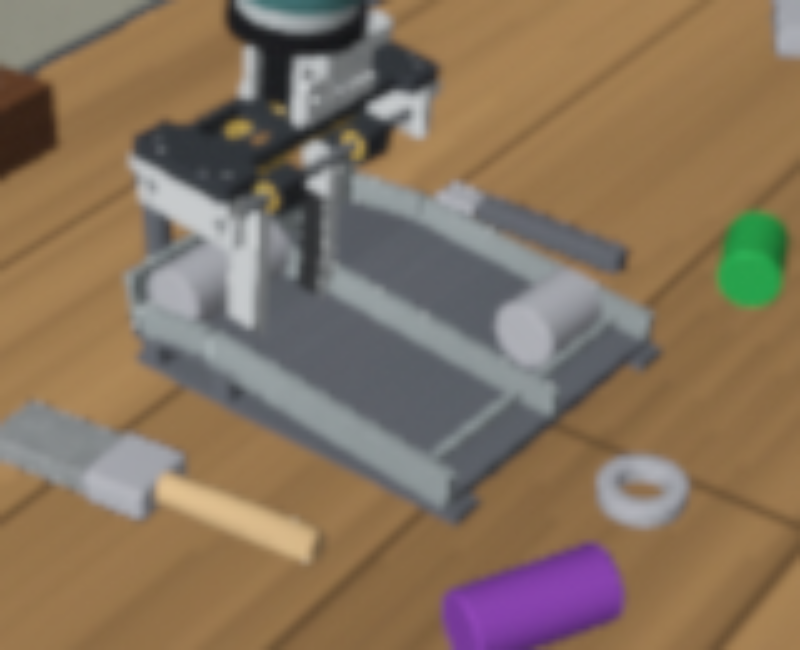

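The long blank lies in the seat at px (185,285), reading bed x = 0.167, and the short blank is untouched. I'll nudge it lightly against the stop, back off, lift clear and check.

Run:
```python
from h import *
print(r.move_l(W(.146,.011),vel=.015,guard=3),B.T@(telemetry.current_ee_pos()-O),telemetry.current_wrist_force())
r.move_l(W(.115,.011),vel=.05); r.move_l(W(.115,.10),vel=.1); r.move_l(W(-.03,.16),vel=.2)
r.hold(.3)
for c in("side","top"):
    pic("fin_"+c,c,(slice(160,290),slice(220,380)),5)
    for n in("long_blank","short_blank"): print(c,n,[(np.round(B.T@(d["at"]-O),3),round(d["score"],2)) for d in models.mark_of(n,c)[:2]])
print(telemetry.current_t())
```

```text
True [0.13784353 0.04689674 0.03536048] [ 0.40470299  0.02476428 -0.83693153]
side long_blank [(array([-0.119,  0.143,  0.017]), 0.8), (array([0.169, 0.047, 0.01 ]), 0.58)]
side short_blank [(array([-0.   , -0.048,  0.018]), 0.85), (array([-0.048, -0.195,  0.009]), 0.51)]
top long_blank [(array([0.17 , 0.055, 0.011]), 0.72)]
top short_blank [(array([-0.   , -0.041,  0.022]), 0.55), (array([-0.055, -0.193,  0.017]), 0.46)]
16.5667
```

View pics/fin_side.png

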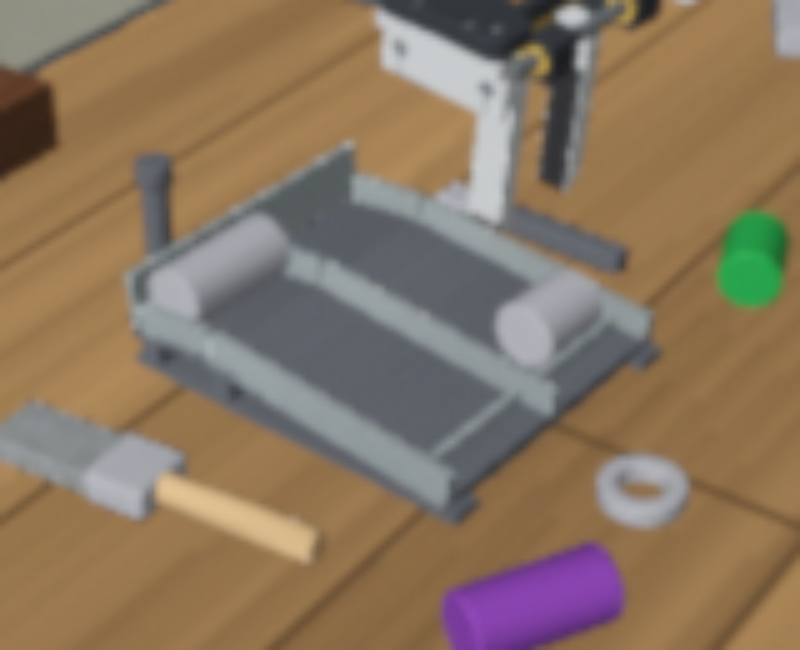

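The long blank lies square against the stop at px (220,265). The short blank at (548,318) and the other things in view have not moved.

```bash
python3 -c "
from plant import r
print(r.sign_off())"
```

```text
the job is handed in; nothing more can be done
None
```

I pushed the long blank up its lane and over the crest; it came to rest against the stop at about bed x = 0.167–0.170 m, the short blank and everything else stayed put as far as the last pictures show, and I handed the job in at about 17 s (no verdict came back).

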